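# Two cans from the drinks dispenser

## Task

Let two green cans out of their gravity dispenser for an order: press its side paddle all the way down with the fingertips so that the gate lifts and a can rolls into the tray, let the paddle come right up, then press it once more for the second can. Finish with the paddle up and both cans lying in the tray; touch no can, let out no third one, and leave the orange dispenser and everything else on the counter as it stands.

Things in the scene. Friction and masses are not known exactly. Their poses are not given: they have to be found in the camera images.
- dispenser_green: Gravity dispenser for green drink cans, fixed: a sloping lane with low white walls, open on top, on dark legs; 430 mm long, 136 wide, at most 155 high with cans and paddle. Origin: on the counter under its middle. x runs down the lane, away from the robot, to the tray's end lip at +210 mm; y left; z up. The can at the gate has its axis at x = 28, z = 85; the others queue uphill, 66 mm apart.
- tray_green (a point): Middle of the green dispenser's tray, which is its lane beyond the gate: axis height of a can lying there. A can let out rolls on by itself in about a second and stops with its axis 33 mm farther down the lane than this point; the next stops behind it, 33 mm before this point. At x = 144, z = 73 mm of the dispenser's frame.
- lever_green (a joint): Rocking lever of the green dispenser, rad: 0 at rest (paddle up, yellow gate flap down before the first can), grows as the paddle goes down, stop at 0.66. Above 0.54 the gate clears the can while a sprung bar holds back the second; below 0.1 on the way back the queue rolls on to the shut gate. One full stroke and return lets out one can. Sprung: 3 N at the paddle to start, 8 N near the stop; returns by itself.
- paddle_green (a point): Black ribbed press paddle on the lever's uphill end, beside the lane on its left (dispenser +y), 94 mm off the lane's middle: 46 mm along the lane, 42 across, 7 thick. The point: centre of its top, 140 mm above the counter at rest, 92 at the stop, almost straight below. The top slopes 0.33 rad down towards the tray at rest, the other way at the stop. Lane wall and bracket begin 26 mm to the right of its middle.
- dispenser_orange: A second dispenser of the same make and sizes, holding three orange cans, not to be worked. Either of the two may stand on the left. Origin and axes as dispenser_green.
- lever_orange (a joint): The rocking lever of the orange dispenser, as lever_green; to be left at 0.
- paddle_orange (a point): The press paddle of the orange dispenser, as paddle_green; not to be pressed.
- can_green_1: Green drink can with two white bands, 66 mm diameter, 115 mm long, 345 g, lying across the lane of the green dispenser, first at the gate. Origin: its centre; y is its long axis (x and z turn as it rolls).
- can_green_2: Green drink can with two white bands, 66 mm diameter, 115 mm long, 345 g, lying across the lane of the green dispenser, number 2 in the queue. Origin: its centre; y is its long axis (x and z turn as it rolls).
- can_green_3: Green drink can with two white bands, 66 mm diameter, 115 mm long, 345 g, lying across the lane of the green dispenser, number 3 in the queue. Origin: its centre; y is its long axis (x and z turn as it rolls).
- can_green_4: Green drink can with two white bands, 66 mm diameter, 115 mm long, 345 g, lying across the lane of the green dispenser, number 4 in the queue. Origin: its centre; y is its long axis (x and z turn as it rolls).
- can_orange_1: Orange drink can with two white bands, 66 mm diameter, 115 mm long, 345 g, lying across the lane of the orange dispenser, first at the gate. Origin: its centre; y is its long axis (x and z turn as it rolls).
- can_orange_2: Orange drink can with two white bands, 66 mm diameter, 115 mm long, 345 g, lying across the lane of the orange dispenser, number 2 in the queue. Origin: its centre; y is its long axis (x and z turn as it rolls).
- can_orange_3: Orange drink can with two white bands, 66 mm diameter, 115 mm long, 345 g, lying across the lane of the orange dispenser, number 3 in the queue. Origin: its centre; y is its long axis (x and z turn as it rolls).
- hot_sauce: Bottle of hot sauce, red with a yellow band, 47 mm diameter, 149 mm tall, standing between the two trays. A bystander, loose. Origin: centre of its underside.
- shaker: Small glass shaker with a steel cap, 38 mm diameter, 76 mm tall, standing between the dispensers. A bystander, loose. Origin: centre of its underside.
- lime_bowl: Blue bowl with whole limes, 136 mm across, 90 mm high with the limes. A bystander, loose. Origin: centre of its underside.
- chip_bowl: Wooden bowl of tortilla chips, 180 mm across, 85 mm high with the chips. A bystander, loose. Origin: centre of its underside.
- tumbler: Empty drinking glass, 72 mm across, 125 mm tall. A bystander, loose. Origin: centre of its underside.
- salsa_cup: Empty black salsa cup, 80 mm across, 42 mm high. A bystander, loose. Origin: centre of its underside.
There are look-alikes about, which are no part of the job. Leave any blue look-alike of the can_green_4 alone. What is shaped like the can_green_2 but purple is not meant.

How it is judged (in metres and radians):
On the way, in this order (a step that is already met when the one before it is completed fails the run):
1. the green dispenser's paddle is pressed down by the fingers (lever_green_c0 is the paddle) (value of joint lever_green above 0.45 rad and contact force between the fingers and lever_green_c0 above 1 N).
2. the first green can has rolled into the tray (x of can_green_1 in the frame of dispenser_green between 0.09 and 0.2 m and z of can_green_1 in the frame of dispenser_green between 0.04 and 0.1 m), for 0.2 s.
3. the second green can has rolled into the tray (x of can_green_2 in the frame of dispenser_green between 0.09 and 0.2 m and z of can_green_2 in the frame of dispenser_green between 0.04 and 0.1 m), for 0.2 s.
At the end, for the whole second after the job is handed in: The first two green cans lie at rest (under 30 mm/s) in the tray beyond the gate of the green dispenser (axis 90 to 200 mm along the dispenser's x), the third waits at the gate (15 to 45 mm), the fourth behind it (-60 to -20 mm), and both levers are back up (under 0.06 rad) (all of step 2 and all of step 3 and value of joint each of lever_green, lever_orange below 0.06 rad and x of can_green_3 in the frame of dispenser_green between 0.015 and 0.045 m and x of can_green_4 in the frame of dispenser_green between -0.06 and -0.02 m and linear speed of each of can_green_1, can_green_2, can_green_3, can_green_4 below 0.03 m/s); the robot touches nothing.
It fails at once if a can is touched by the fingers or the arm (contact force between any of the fingers, the arm and can_green_1 above 0.5 N or contact force between any of the fingers, the arm and can_green_2 above 0.5 N or contact force between any of the fingers, the arm and can_green_3 above 0.5 N or contact force between any of the fingers, the arm and can_green_4 above 0.5 N or contact force between any of the fingers, the arm and can_orange_1 above 0.5 N or contact force between any of the fingers, the arm and can_orange_2 above 0.5 N or contact force between any of the fingers, the arm and can_orange_3 above 0.5 N).
It fails at once if a green can is lifted up out of the dispenser (z of any of can_green_1, can_green_2, can_green_3, can_green_4 in the frame of dispenser_green above 0.15 m).
It fails at once if the third or fourth green can is let past the gate (x of any of can_green_3, can_green_4 in the frame of dispenser_green above 0.07 m).
It fails at once if the orange dispenser is worked or its cans disturbed (value of joint lever_orange above 0.15 rad or distance of any of can_orange_1, can_orange_2, can_orange_3 from where it was at the start of the episode above 0.02 m).
It fails at once if a bystander is pushed more than 25 mm or tipped (distance of any of hot_sauce, shaker, lime_bowl, chip_bowl, tumbler, salsa_cup from where it was at the start of the episode above 0.025 m or angle between any of hot_sauce, shaker, lime_bowl, chip_bowl, tumbler, salsa_cup's own z axis and vertical above 0.35 rad).
It also fails if it takes over 38 s, if anything falls off the work surface, if the arm or the gripper's body presses on something with over 40 N, if the wrist force passes 120 N, or if a joint passes its speed limit or range.

## Robot

A 6-joint arm with a two-finger parallel gripper is mounted at the origin on the work surface. World frame = base frame: x ahead of the robot, y to its left, z up, the work surface at z = 0. Lengths are in m, angles in degrees, forces in N, time in s.
With the tool pointing down it reaches from about 0.4 to 0.825 m from the base axis. Payload 7 kg.
Tool frame: the origin (TCP) lies midway between the tips of the shut fingers; the grasp point (between the pads) lies 19 mm behind it; z points along the fingers, y is the direction in which the jaws open and shut (so a half turn about z gives the same grasp; the last joint's range is limited). The gripper opens to 88 mm and grips with 3 to 60 N. Pads are 19 mm wide; open, the fingers measure 130 mm over their backs; the gripper's body (78 mm by 193 mm) begins 47 mm behind the grasp point.
Start: joints at [83.142, 20.546, 0.682, 0, -70.136, -16.507], TCP at [0.268, 0.62, 0.227] pointing down, gripper open.
Joint ranges: [-176.03, 176.03], [-82.01, 121.73], [-58.28, 71.71], [-173.87, 95.51], [-174.79, -0.11], [-173.66, 173.66]. Speed limits (degrees/s): [136.94, 136.94, 172.46, 180, 180, 180].

## Interface

Orientations are given as a 3x3 rotation matrix whose columns are the frame's x, y, z axes.
In Python, from rig import robot gives the robot as it stands. Calls block until the motion is done:
- robot.goto(position, orientation): joint-space move of the TCP to a pose.
- robot.servo_line(position, ori=None, speed=0.15): straight line of the TCP; ori=None keeps the orientation; speed is the mean speed in m/s.
- robot.movej(angles): joint-space move.
- robot.move_gripper(opening): opening from 0.0 (shut) to 1.0 (fully open); the grip force is fixed at half the most; returns when the fingers have stopped.
- robot.dwell(seconds).
- robot.ik(position, orientation): joint angles nearest the present ones, or None.
- robot.grab_frame(name): name is "side" or "top" or "wrist"; returns (picture, depth): 400x640x3 uint8, red, green, blue; 400x640 float32, m along the optical axis (not along the pixel's ray), 0 where there is no reading.
- robot.camera_info(name): a dict with "vfov" (degrees; the focal length in pixels is half the picture's height over the tangent of half this angle, whatever the lens; pixels are square), "cx", "cy" (the principal point, pixels), "view" (4x4, takes a point from world to camera coordinates); the wrist camera has in their place "T_tool_cam" (4x4, takes a point from camera to tool coordinates, whose origin is the TCP and whose axes are the flange's). Camera axes: x right, y down, z forward; pixel columns grow to the right and rows downward; lengths in m; the calibration is good to about 2 mm. The wrist camera is an equidistant fisheye: a pixel r from the principal point sees the ray r / f radians off the axis. A picture is of the moment at which its call begins: read the wrist's pose just before it. camera_info takes no time and is no camera call.
A pose or a line that the arm cannot do raises robot.Unreachable and nothing moves.
- robot.job_done(): hands the job in, once; it reports no verdict.
Readings, each from a call of its own:
- robot.read_t(): time.
- robot.read_qpos(): joint angles.
- robot.read_qvel(): joint speeds.
- robot.read_effort(): joint torques, N m.
- robot.read_position(): TCP position.
- robot.read_tcp_rot(): TCP orientation.
- robot.read_force(): force on the tool from outside, world axes, zero at the start.
- robot.read_ft_torque(): the same for the moment, N m.
- robot.read_grip_width(): opening from 0.0 (shut) to 1.0 (fully open).
Only numpy, scipy, OpenCV 4.12 (cv2) and the standard library are available. Lean on these libraries where they do the work, as an engineer would, in place of code of your own. Each camera call takes 0.05 s, during which the arm holds its last target.

## Working session

There is one attempt and no reset: what is moved stays moved. The work goes in short steps, each a Python script; the robot and the scene stay as the last script left them, time stands still between calls to the robot, and variables do not carry over. Pictures are saved under pics/ and viewed, and the job is handed in when it is done.

```bash
mkdir -p pics; ls
python3 - <<'E'
from rig import robot
import cv2,numpy as np
for n in("top","side","wrist"):
    p,d=robot.grab_frame(n); cv2.imwrite(f"pics/{n}0.png",p[:,:,::-1]); np.save(f"{n}0.npy",d)
    print(n,robot.camera_info(n))
print(robot.read_t(),robot.read_position())
E
```

```text
pics
top {'vfov': 43.098514121834256, 'cx': 322.34127396956694, 'cy': 201.08858794494475, 'view': array([[ 0.02085879, -0.99971936, -0.01122987,  0.01837061],
       [-0.98255851, -0.01842218, -0.18503893,  0.5386379 ],
       [ 0.18478012,  0.01489369, -0.98266703,  1.85374885],
       [ 0.        ,  0.        ,  0.        ,  1.        ]])}
side {'vfov': 51.336306111556404, 'cx': 315.52858678506203, 'cy': 201.4377711147125, 'view': array([[ 0.79027205, -0.61258889,  0.01431582, -0.39832753],
       [-0.43958611, -0.5830561 , -0.68323469,  0.30466435],
       [ 0.4268889 ,  0.53364824, -0.7300585 ,  1.24674418],
       [ 0.        ,  0.        ,  0.        ,  1.        ]])}
wrist {'vfov': 65.70646984690485, 'cx': 319.36139756873365, 'cy': 198.28638143288285, 'T_tool_cam': array([[-1.75679296e-04, -9.69233965e-01, -2.46141200e-01,
         6.59357066e-02],
       [ 9.99999859e-01, -2.93798202e-04,  4.43159964e-04,
        -6.21387521e-04],
       [-5.01841531e-04, -2.46141087e-01,  9.69233880e-01,
        -1.58053247e-01],
       [ 0.00000000e+00,  0.00000000e+00,  0.00000000e+00,
         1.00000000e+00]])}
0.15 [0.26759917 0.61930279 0.22586209]
```

View pics/top0.png

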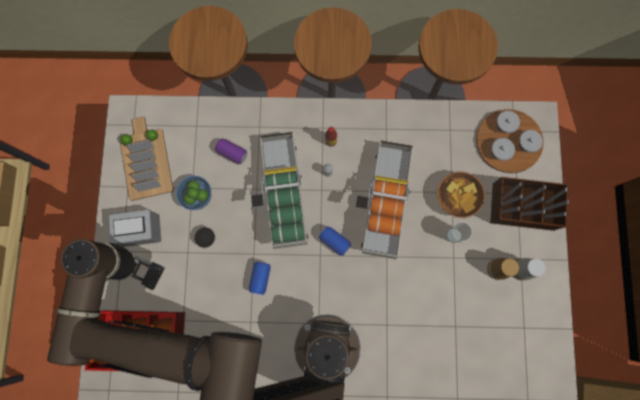

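View pics/side0.png

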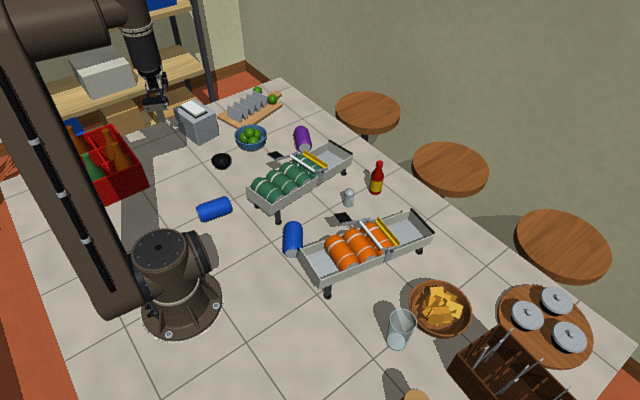

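The top view shows the green dispenser's lane around (283,190) with its paddle at about (257,200). The orange paddle, at (362,202), is the one that could be mistaken for it. The blue cans at (260,277) and (335,240), the purple can at (230,151) and the black salsa cup at (204,237) are not wanted. I choose the paddle beside the green cans and check it in a crop.

```bash
cat > h.py <<'E'
import numpy as np,cv2
from rig import robot
def px2w(n,u,v,d=None,z=None):
    c=robot.camera_info(n); f=200/np.tan(np.radians(c['vfov']/2)); V=c['view']
    r=np.array([(u-c['cx'])/f,(v-c['cy'])/f,1.]); R=V[:3,:3]; o=-R.T@V[:3,3]; w=R.T@r
    return o+w*(d if z is None else (z-o[2])/w[2])
def w2px(n,p):
    c=robot.camera_info(n); f=200/np.tan(np.radians(c['vfov']/2)); V=c['view']
    q=V[:3,:3]@np.asarray(p)+V[:3,3]; return c['cx']+f*q[0]/q[2],c['cy']+f*q[1]/q[2]
E
python3 - <<'E'
import cv2
from h import *
im=cv2.imread('pics/top0.png')
c=im[120:260,190:330]; cv2.imwrite('pics/c1.png',cv2.resize(c,None,fx=5.5/1.3,fy=5.5/1.3,interpolation=cv2.INTER_CUBIC))
im=cv2.imread('pics/side0.png')
c=im[120:230,230:370]; cv2.imwrite('pics/c2.png',cv2.resize(c,None,fx=5,fy=5,interpolation=cv2.INTER_CUBIC))
d=np.load('top0.npy')
for v in range(190,212,2): print(v,[round(float(px2w('top',u,v,d[v,u])[2])*1000) for u in range(244,272,2)])
E
```

```text
190 [4, -3, 10, 1, -4, -6, 1, -2, 6, 124, 2, 97, 88, 96]
192 [2, -8, -8, -6, -6, -10, 5, -4, 6, 128, 4, 99, 52, 103]
194 [6, 6, 12, -6, -1, -2, 4, 5, -1, 137, -1, 4, 114, 122]
196 [-2, -4, -1, 3, 131, 132, 133, 135, 134, 134, 0, 4, 114, 125]
198 [-5, -5, -7, -1, 136, 136, 134, 133, 128, 144, -4, 3, 113, 119]
200 [4, 3, 2, 3, 140, 137, 144, 137, 136, 136, -10, -4, 121, 119]
202 [1, -1, -8, 7, 146, 137, 148, 145, 142, 147, -6, 7, 113, 117]
204 [3, 11, 5, 4, 136, 146, 135, 145, 145, 150, 0, 0, 91, 106]
206 [0, 5, 0, -1, 151, 142, 148, 143, 144, 132, 1, -5, 104, 106]
208 [7, -4, -1, -1, -4, -1, 5, 7, 2, -2, -3, -2, 107, 56]
210 [-1, 2, 3, 6, 5, 2, -7, -7, 9, -3, -7, -7, 104, 114]
```

View pics/c1.png

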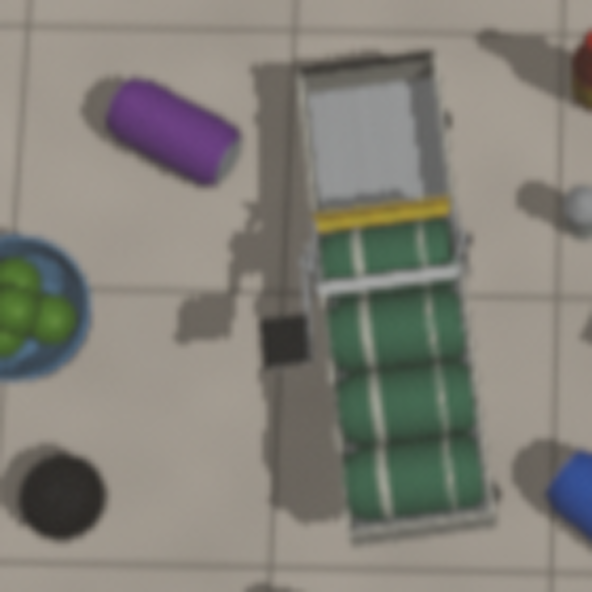

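View pics/c2.png

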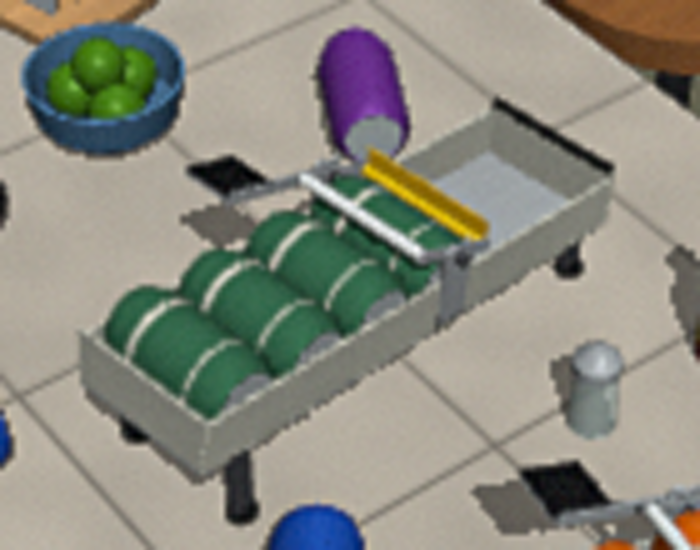

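The crop shows the black paddle at about (257,200), left of the lane with the four green cans, with depth readings of 131–150 mm. Next I work out the pose.

Run:
```python
from h import *
cr=lambda x,y:((x+.5)/4.2308-.5+190,(y+.5)/4.2308-.5+120)
P=px2w('top',*cr(285,341),z=.14); print('paddle',P)
d=np.load('top0.npy')
im=cv2.imread('pics/top0.png').astype(int)
# paddle by depth
pts=[px2w('top',u,v,d[v,u]) for v in range(190,214) for u in range(246,266)]
pts=np.array([p for p in pts if .125<p[2]<.16]);print(len(pts),pts.mean(0),pts.min(0),pts.max(0))
# can seam lines / corners
for nm,x,y,z in [('farL',302,66,.11),('farR',432,55,.11),('nearL',352,540,.13),('nearR',495,522,.13),('gateL',318,222,.13),('gateR',450,206,.13)]:
    print(nm,px2w('top',*cr(x,y),z=z))
# green pixels mean by depth: fit principal axis
b,g,r=im[...,0],im[...,1],im[...,2]
m=(g>r+20)&(g>b+8); m[:, :255]=0; m[:,310:]=0; m[:160]=0;m[250:]=0
vs,us=np.nonzero(m); G=np.array([px2w('top',u,v,d[v,u]) for u,v in zip(us,vs) if d[v,u]>0]); G=G[G[:,2]>.06]
print(len(G),G.mean(0),G[:,2].max())
c=G[:,:2]-G[:,:2].mean(0);w,V=np.linalg.eigh(c.T@c);print(w,V[:,1],np.degrees(np.arctan2(V[1,1],V[0,1])))
c2=cv2.minAreaRect((G[:,:2]*1000).astype(np.float32));print(c2)
```

```text
paddle [0.52009861 0.2621072  0.14      ]
154 [0.51975594 0.26006886 0.13959233] [0.49359905 0.2356836  0.12559141] [0.55931779 0.28604113 0.15539873]
farL [0.77306246 0.26254421 0.11      ]
farR [0.78517105 0.14798189 0.11      ]
nearL [0.35351075 0.1997971  0.13      ]
nearR [0.37096776 0.08042423 0.13      ]
gateL [0.62675877 0.23978575 0.13      ]
gateR [0.64299419 0.12647672 0.13      ]
1282 [0.4932642  0.16160218 0.12504244] 0.14936376228648052
[1.28266151 6.69979067] [-0.9854088  -0.17020428] -170.20030353986522
((503.9300537109375, 164.83944702148438), (248.21377563476562, 111.6723861694336), 9.25808334350586)
```

```bash
cat >> h.py <<'E'
psi=np.radians(8.7); e=np.array([np.cos(psi),np.sin(psi),0]); n=np.array([-np.sin(psi),np.cos(psi),0]); up=np.array([0,0,1.])
def ori(t,s=1):
    t=np.radians(t); z=-up*np.cos(t)-n*np.sin(t); y=s*e; x=np.cross(y,z); return np.column_stack([x,y,z])
PAD=np.array([.520,.261,0])
E
python3 - <<'E'
from h import *
q0=robot.read_qpos();print(np.round(q0,1))
for s in(1,-1):
  for t in (0,15,20):
    for z in(.3,.09):
        q=robot.ik(PAD+up*z,ori(t,s)); print(s,t,z,None if q is None else np.round(q,1))
E
```

```text
[ 83.1  20.6   0.6  -0.  -70.1 -16.5]
1 0 0.3 [ 45.9   9.6  -4.7   0.  -75.8 142.8]
1 0 0.09 [ 45.9  19.  -21.3   0.  -49.7 142.8]
1 15 0.3 [ 53.   13.5  -5.8  10.8 -81.5 133.1]
1 15 0.09 [ 52.9  22.8 -22.4  12.9 -56.1 127.5]
1 20 0.3 [ 54.9  15.1  -6.   13.8 -83.8 130.5]
1 20 0.09 [ 54.8  24.5 -22.2  16.1 -59.  123.7]
-1 0 0.3 [ 45.9   9.6  -4.7   0.  -75.8 -37.2]
-1 0 0.09 [ 45.9  19.  -21.3   0.  -49.7 -37.2]
-1 15 0.3 [ 53.   13.5  -5.8  10.8 -81.5 -46.9]
-1 15 0.09 [ 52.9  22.8 -22.4  12.9 -56.1 -52.5]
-1 20 0.3 [ 54.9  15.1  -6.   13.8 -83.8 -49.5]
-1 20 0.09 [ 54.8  24.5 -22.2  16.1 -59.  -56.3]
```

Run:
```python
from h import *
robot.servo_line([.268,.62,.33],speed=.25)
robot.move_gripper(0)
robot.goto(PAD+up*.26,ori(20,-1))
print(robot.read_t(),robot.read_position(),robot.read_force(),robot.read_grip_width())
T=np.eye(4);T[:3,:3]=robot.read_tcp_rot();T[:3,3]=robot.read_position()
p,d=robot.grab_frame('wrist');cv2.imwrite('pics/w1.png',p[:,:,::-1]);np.save('w1.npy',d)
c=robot.camera_info('wrist');W=T@c['T_tool_cam'];f=200/np.tan(np.radians(c['vfov']/2))
q=np.linalg.inv(W)@np.append(PAD+up*.14,1);th=np.arctan2(np.hypot(q[0],q[1]),q[2]);a=np.arctan2(q[1],q[0])
print('expected paddle px',c['cx']+f*th*np.cos(a),c['cy']+f*th*np.sin(a)); np.save('W1.npy',W)
p,_=robot.grab_frame('side');cv2.imwrite('pics/s1.png',p[:,:,::-1])
```

```text
3.75 [0.51996978 0.26196112 0.26029325] [-0.64200433  0.58809828 -0.44842193] 0.0023783735042686
expected paddle px 319.8882627196746 236.17725970277382
```

View pics/w1.png

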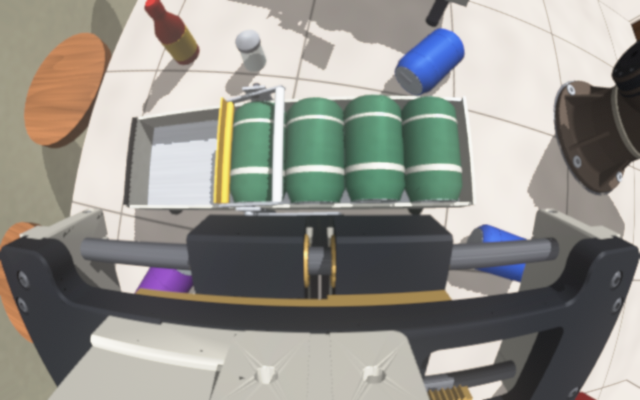

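View pics/s1.png

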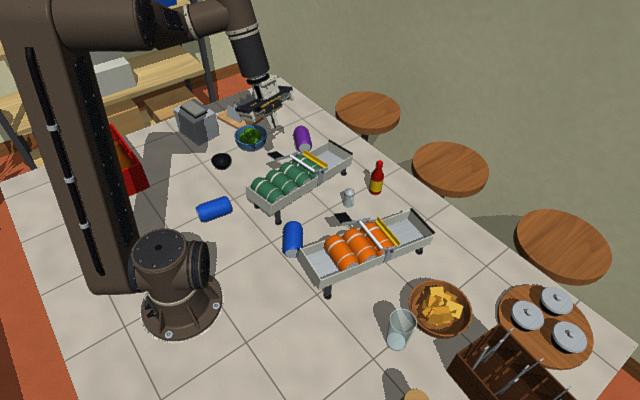

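The wrist view shows the lane running level along rows 100–205, so the yaw is aligned. The side view shows the shut fingertips above the paddle at about (275,156). I press now.

```bash
python3 - <<'E'
from h import *
f0=robot.read_force()
robot.servo_line(PAD+up*.165,speed=.12)
print(robot.read_force()-f0)
for z in (.15,.14,.13,.12,.11,.105):
    robot.servo_line(PAD+up*z,speed=.08)
    F=robot.read_force()-f0; print(z,round(robot.read_position()[2],4),np.round(F,1),round(robot.read_t(),2))
    if F[2]>25: break
p,_=robot.grab_frame('side');cv2.imwrite('pics/s2.png',p[:,:,::-1])
p,_=robot.grab_frame('wrist');cv2.imwrite('pics/w2.png',p[:,:,::-1])
E
python3 -c "
import cv2
im=cv2.imread('pics/s2.png')[60:230,210:390];cv2.imwrite('pics/c3.png',cv2.resize(im,None,fx=3.5,fy=3.5))"
```

```text
[ 0.37100731  0.0577218  -0.12853086]
0.15 0.1499 [-0.1  0.1  0.1] 5.12
0.14 0.1399 [0.6 0.3 0.1] 5.4
0.13 0.1299 [-0.5  0.2 -0.7] 5.67
0.12 0.1205 [-0.1  0.2  3.8] 5.95
0.11 0.1109 [-0.3  0.8  7. ] 6.22
0.105 0.1063 [ 2.  -0.6  5.2] 6.47
```

View pics/c3.png

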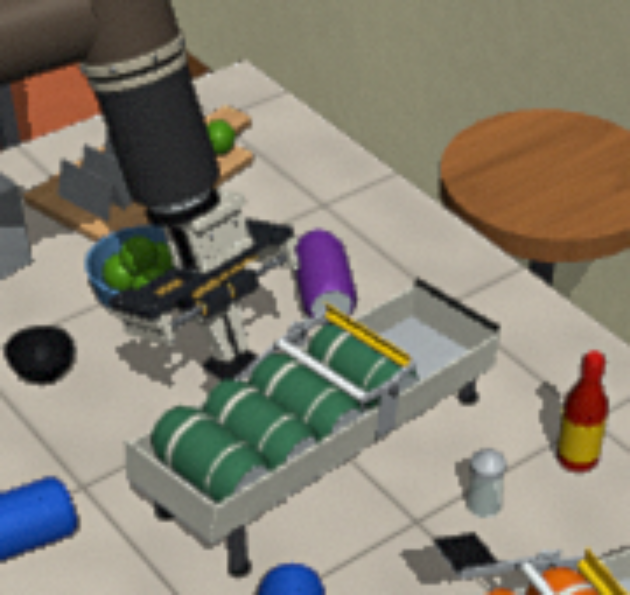

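View pics/w2.png

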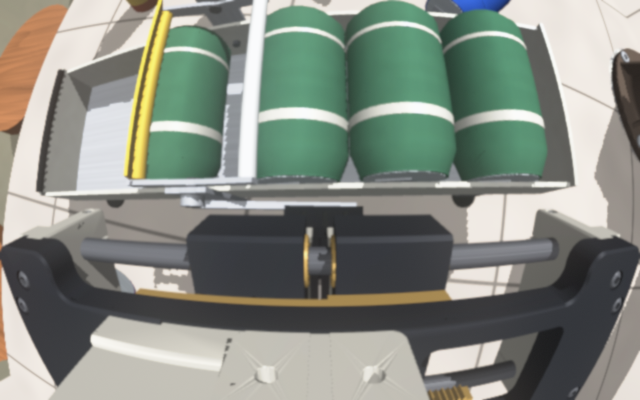

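The fingertips are on the paddle, around (228,365) in the crop. The gate is part way up and the can is still held. I keep pressing to the stop.

Run:
```python
from h import *
for z in (.098,.092,.088,.084,.080,.076):
    robot.servo_line(PAD+up*z,speed=.08)
    F=robot.read_force(); print(z,round(robot.read_position()[2],4),np.round(F,1),round(robot.read_t(),2))
    if F[2]>14: break
robot.dwell(.4)
p,_=robot.grab_frame('wrist');cv2.imwrite('pics/w3.png',p[:,:,::-1])
p,_=robot.grab_frame('side');cv2.imwrite('pics/s3.png',p[60:230,210:390,::-1].repeat(3,0).repeat(3,1))
print(robot.read_position(),robot.read_force(),robot.read_t())
```

```text
0.098 0.0997 [ 1.9 -1.   9.4] 6.83
0.092 0.0964 [-2.  -2.  26.3] 7.08
[0.52227126 0.26193333 0.09646297] [-1.41823055 -0.56458628 25.41943782] 7.575
```

View pics/w3.png

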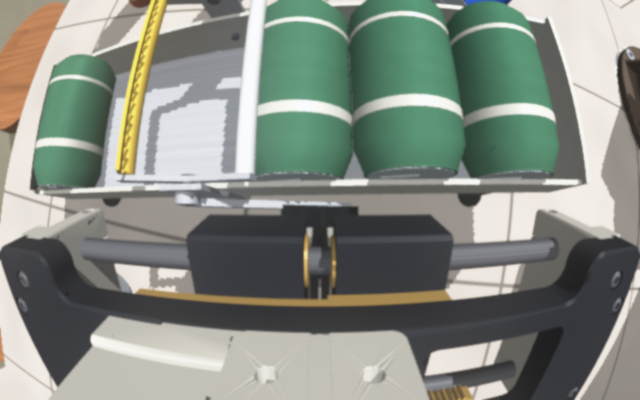

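View pics/s3.png

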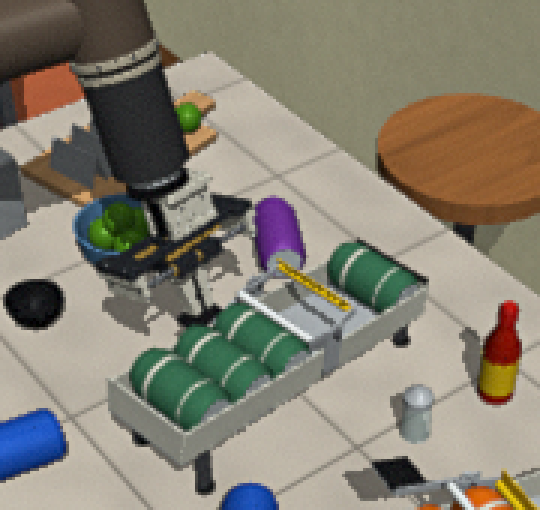

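The lever is at its stop. Can 1 is at the end lip, at (75,120) in the wrist view, and the bar at (255,90) holds back can 2. I release fully.

Run:
```python
from h import *
robot.dwell(.5)
robot.servo_line(PAD+up*.175,speed=.1)
robot.dwell(1.2)
p,_=robot.grab_frame('wrist');cv2.imwrite('pics/w4.png',p[:,:,::-1])
p,_=robot.grab_frame('side');cv2.imwrite('pics/s4.png',p[60:230,210:390,::-1].repeat(3,0).repeat(3,1))
print(robot.read_position(),robot.read_force(),robot.read_t())
```

```text
[0.51999829 0.26101221 0.17500716] [ 0.81204885 -0.26890621 -0.24773797] 10.3583
```

View pics/w4.png

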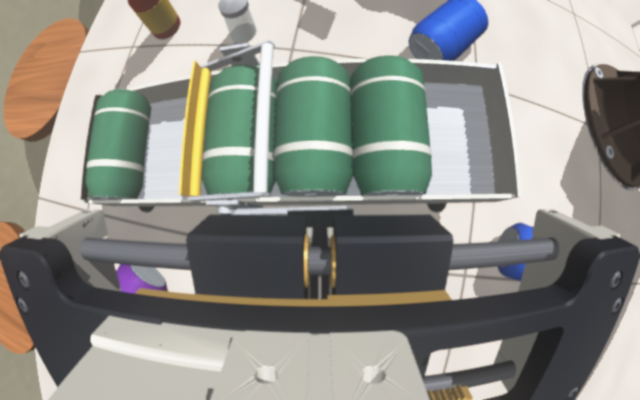

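View pics/s4.png

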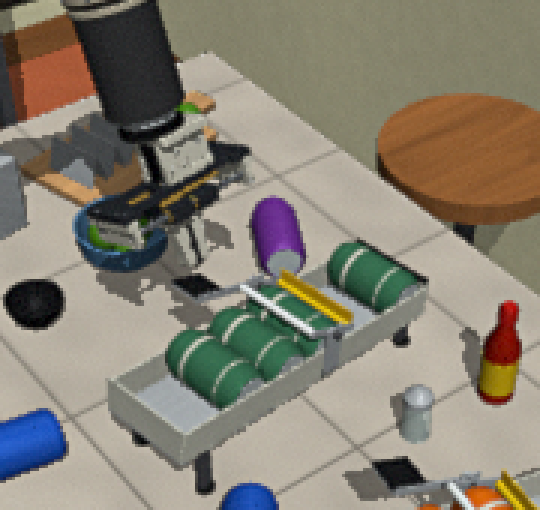

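The paddle is fully up. Can 2 waits at the shut gate, at (230,130) in the wrist view, and can 1 is in the tray. Now the second stroke.

Run:
```python
from h import *
robot.servo_line(PAD+up*.13,speed=.12)
for z in (.10,.092):
    robot.servo_line(PAD+up*z,speed=.09)
    print(z,round(robot.read_position()[2],4),np.round(robot.read_force(),1))
robot.dwell(1.0)
p,_=robot.grab_frame('wrist');cv2.imwrite('pics/w5.png',p[:,:,::-1])
print(robot.read_force(),robot.read_t())
```

```text
0.1 0.1021 [ 1.1 -0.8  9.4]
0.092 0.0967 [-2.2 -1.7 23.6]
[-0.03580586 -1.1522781  23.54684598] 12.6667
```

View pics/w5.png

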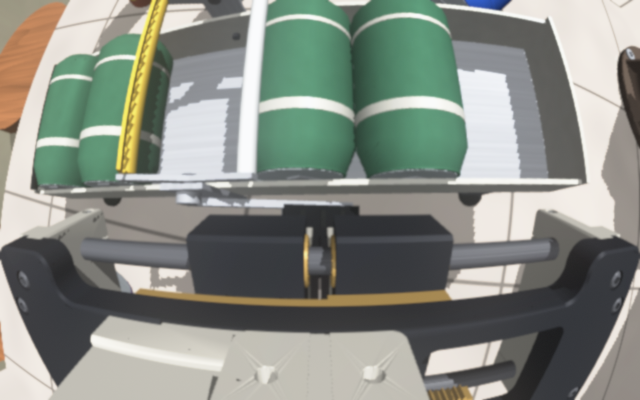

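Both cans are in the tray, at (65,120) and (115,110), and the bar holds cans 3 and 4. I release and back away.

Run:
```python
from h import *
robot.dwell(.3)
robot.servo_line(PAD+up*.175,speed=.1)
robot.servo_line(PAD+up*.28,speed=.2)
robot.dwell(1.2)
p,_=robot.grab_frame('wrist');cv2.imwrite('pics/w6.png',p[:,:,::-1])
p,d=robot.grab_frame('side');cv2.imwrite('pics/s6.png',p[60:310,210:450,::-1].repeat(2,0).repeat(2,1))
p,d=robot.grab_frame('top');cv2.imwrite('pics/t6.png',p[100:270,180:420,::-1].repeat(3,0).repeat(3,1))
print(robot.read_force(),robot.read_t())
```

```text
[ 0.10994383 -0.41421549  0.10359124] 15.975
```

View pics/w6.png

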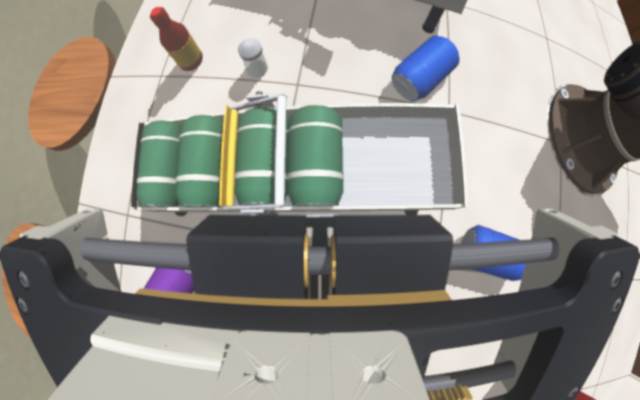

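View pics/s6.png

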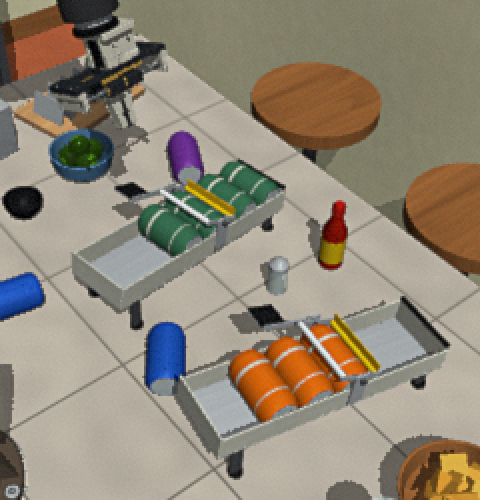

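View pics/t6.png

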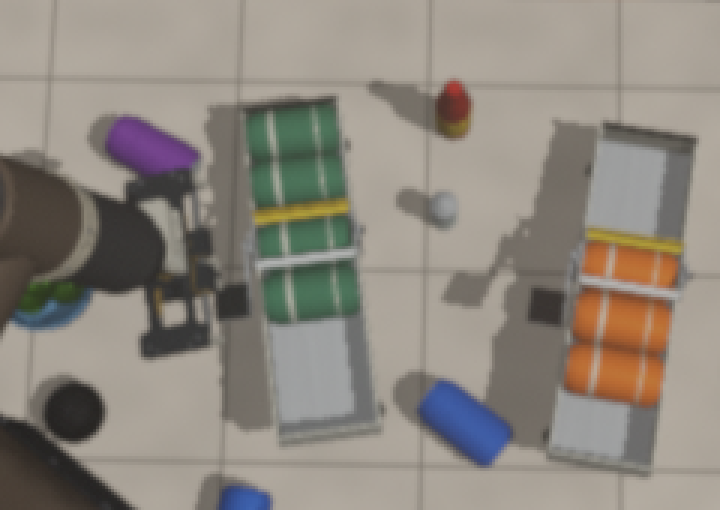

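In the last top crop, two green cans lie in the tray at (293,130) and (297,178). Can 3 is at the shut gate and can 4 behind it. The paddle is up at (233,300), and the orange dispenser and the bystanders in view look unchanged.

```bash
python3 -c "
from rig import robot
robot.job_done();print(robot.read_t())"
```

```text
the job is handed in; nothing more can be done
the job is handed in; nothing more can be done
```

I let two green cans out with two full strokes of the green paddle, letting it come fully up after each one. I pressed with shut fingers, tilted 20° away from the lane. The force rose to about 25 N at the stop on both strokes, and I handed the job in shortly after 16 s on the robot's clock.

The last pictures, from the wrist, side and top cameras, show:
- **Green cans:** two lie in the tray, the third waits at the shut gate, and the fourth is behind it.
- **Paddle and gripper:** the paddle is up, and the gripper is clear with the force reading near zero.
- **Everything else:** the orange dispenser and the bystanders in view look unchanged. I compared them by eye and did not measure their positions again. The chip bowl and the tumbler were mostly or wholly outside those last crops, but the arm never went near them.

No check failed. Two measurements differed slightly: the edges I used for the lane's direction gave 6–9°, and I used 8.7°.

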